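# Ready the bead station: cup up, tall jar to the front

### The arm

A 7-joint arm with a two-finger parallel gripper is mounted at the origin on the work surface. World frame = base frame: x ahead of the robot, y to its left, z up, the work surface at z = 0. Lengths are in m, angles in rad, forces in N, time in s.
With the tool pointing down it reaches from about 0.425 to 0.875 m from the base axis. Payload 4.7 kg.
Tool frame: the origin (TCP) lies between the finger pads; the fingertips stand 22 mm ahead of it and the grasp point (between the pads) lies 3 mm ahead of it; z points along the fingers, y is the line along which they close (so a half turn about z gives the same grasp; the last joint's range is limited). The gripper opens to 87 mm and grips with 3 to 60 N. Pads are 19 mm wide; open, the fingers measure 117 mm over their backs; the gripper's body (75 mm by 190 mm) begins 51 mm behind the grasp point.
Start: joints at [-1.114, 0.321, -0.07, 1.45, 0.023, 1.371, -0.057], TCP at [0.279, 0.587, 0.245] pointing down, gripper open.
Joint ranges: [-2.86, 2.86], [-0.3, 2.09], [-1.38, 1.24], [0.06, 2.45], [-1.56, 4.7], [0.09, 2.05], [-2.69, 2.69]. Speed limits (rad/s): [2.57, 2.57, 3.14, 3.14, 3.14, 3.14, 3.14].

### API

Orientations are given as a rotation vector (axis times angle).
In Python, from bench import ctrl gives the robot as it stands. The module is installed in compiled form; this text tells all that it offers.
- The arm moves only by the tool send_rows, never from a script. Its argument "motion" is a list of rows, each an object with "claw": the opening, from -1 (shut) to 1 (fully open); "slide": the shift along the tool's x, y, z in mm, a list of three; "delta_rot": the turn, a rotation vector about the tool's x, y, z in rad, a list of three. In form: [{"claw": claw, "slide": [x, y, z], "delta_rot": [ax, ay, az]}, ...]. A call has 1 to 5 rows; each row is the pose to reach, as a shift and turn from the pose commanded when the call began, along the tool's axes at that moment; what a row does not reach only later rows make up. A row lasts 1/10 s, in which the tool goes at most 50 mm and 8.59 degrees, less where a joint would pass 70% of its speed; a pose out of reach is approached as far as the arm can. A call with a gripper value outside its range is refused whole. The fingers move at their own pace and stop on an object; "grip_force" is the grip in N (left out, the last holds). Time passes only in rows, so rows that repeat a pose let the fingers close. It gives the time, the measured TCP pose, the force, the opening and the grip force at its end, in the units of the state.
- ctrl.get_state(): the state, without advancing time (a new reading comes with each control period).
- ctrl.get_image(name): name is "scene" or "top" or "wrist"; returns a dict with "color" (384x512x3 uint8, blue, green, red), "fx", "fy", "cx", "cy" (pixels), "pose" (4x4, takes a point from camera to world coordinates). Camera axes: x right, y down, z forward; pixel columns grow to the right and rows downward; lengths in m; the calibration is good to about 2 mm. A picture is of the moment at which its call begins. There is no depth.
- ctrl.close_job(): hands the job in; it is judged then, once.
The state is a dict: "time": time; "joint_positions": joint angles; "qd": joint speeds; "joint_torque": joint torques, N m; "position": TCP position; "tool_rot": TCP orientation; "ft_force": force on the tool from outside, world axes, zero at the start; "torque": the same for the moment, N m; "grip_width": opening from 0.0 (shut) to 1.0 (fully open); "grip_force": force on a finger pad.
Only numpy, scipy, OpenCV 4.12 (cv2) and the standard library are available. Lean on these libraries where they do the work, as an engineer would, in place of code of your own. Each camera call takes 0.05 s, during which the arm holds its last target. There are 200 camera calls.

### The job

First turn the upside-down bead cup mouth-up and leave it standing on the grey mat, without dropping it. Then gently turn the bead carousel until the tall stoppered jar stands at the front, right behind the brass pointer block, and finish while still holding the carousel still there with the fingers. Leave the spool, the glue bottle and the tin where they are.

Things in the scene. Friction and masses are not known exactly. Their poses are not given: they have to be found in the camera images.
- cup: straight-sided round white ceramic cup without a handle: 58 outer diameter, 56 tall, 4 wall, 5 base, about 120 g. Origin at the centre of the outside of its closed base; its z axis points from the base to the mouth. It starts mouth-down on the mat (z pointing down, origin 56 above the mat). It can be laid on its side and gripped across its diameter
- cup_mid (a point): the middle of the cup: on its axis, 28 from the base
- mat: flat grey fixed work mat, 220 x 220, 4 thick, lying on the table; origin at the centre of its underside (table height), z up
- stand: fixed round wooden foot of the carousel (230 diameter, 12 high) with the pointer, a brass block 30 long x 12 wide x 34 high, standing on the table with its middle 150 from the foot's centre. Origin at the foot's centre at table height, z up; the pointer lies on its -x axis, roughly on the robot's side
- carousel (a joint): angle of the turntable, rad, positive counter-clockwise from above; turns endlessly both ways with slight friction (about 0.03 N m) and stays where it is left; 0 (or any whole turn) = tall jar exactly at the front behind the pointer
- hub (a point): top of the ball on the turntable's wooden centre post, 99 above the table. The turntable: wooden disc 260 diameter, its top 35 above the table, with six round jars 40 diameter fixed in it every 60 degrees, 85 from the centre. Five squat ones with flat cork lids end 88 above the table; the sixth is tall, its glass ends at 125
- stopper (a point): round upright cork stopper of the tall jar, 24 diameter, 26 tall, from 125 to 151 above the table, fixed in the jar, standing clear above everything else on the carousel so it can be gripped from above; the point lies on its axis 3 below its top
- front_spot (a point): where the stopper point must come to: the same height (148), 85 from the stand's centre, 65 inward from the middle of the pointer
- spool: bystander: dark wooden thread spool, 44 diameter, 50 tall, origin at the centre of its underside
- glue: bystander: small bottle, 40 diameter, 90 tall, origin at the centre of its underside
- tin: bystander: flat round metal tin, 70 diameter, 30 tall, origin at the centre of its underside
Things that resemble listed ones, but are neither listed nor needed, are in the scene too. Several things have the shape of the cup; the one meant has the colours described above.

How it is judged:
By the outcome, as a careful person would: the job done as asked, in the order asked, and still so for the second after the job is handed in, while the arm keeps its last pose, push and grip.
It also fails if it takes over 67 s, if anything falls off the work surface, if the arm or the gripper's body presses on something with over 40 N, if the wrist force passes 120 N, or if a joint passes its speed limit or range.

## Working session

There is one attempt and no reset: what is moved stays moved. The work goes in short steps, Python scripts to look and compute and a tool call to move; the robot and the scene stay as the last step left them, time stands still between calls to the robot, and variables do not carry over. Pictures are saved under pics/ and viewed, at most 10 in all, crops included, and the job is handed in when it is done.

Besides the shell and the picture viewer there is one more tool, called after "Call:" by a JSON object that holds its "method" and its "body". send_rows: Moves the arm, as the interface text tells. Its arguments: {"type":"object","properties":{"motion":{"type":"array","items":{"type":"object","properties":{"claw":{"type":"number"},"slide":{"type":"array","items":{"type":"number"}},"delta_rot":{"type":"array","items":{"type":"number"}}}}},"grip_force":{"type":"number"}},"required":["motion"]}

```bash
mkdir -p pics; cat > h.py <<'E'
import numpy as np, cv2, pickle
from bench import ctrl
from scipy.spatial.transform import Rotation as R
def ray(im,u,v):
    d=np.array([(u-im['cx'])/im['fx'],(v-im['cy'])/im['fy'],1]); P=np.array(im['pose']); return P[:3,3],P[:3,:3]@d
def onz(im,u,v,z):
    o,d=ray(im,u,v); return o+d*(z-o[2])/d[2]
def proj(im,p):
    P=np.array(im['pose']); c=P[:3,:3].T@(np.array(p)-P[:3,3]); return im['fx']*c[0]/c[2]+im['cx'],im['fy']*c[1]/c[2]+im['cy']
def tri(rs):
    A=np.zeros((3,3));b=np.zeros(3)
    for o,d in rs:
        d=d/np.linalg.norm(d);M=np.eye(3)-np.outer(d,d);A+=M;b+=M@o
    return np.linalg.solve(A,b)
E
python3 - <<'E'
from h import *
s=ctrl.get_state();print(s)
D={n:ctrl.get_image(n) for n in("scene","top")}
pickle.dump(D,open('d0.pkl','wb'))
for n in D: print(n,np.round(D[n]['pose'],3).tolist(),D[n]['fx'])
a=[cv2.resize(D[n]['color'],(533,400)) for n in D]
cv2.imwrite('pics/scene.png',cv2.resize(D['scene']['color'],(800,600)));cv2.imwrite('pics/top.png',cv2.resize(D['top']['color'],(800,600)))
E
```

```text
{'time': 0.0, 'joint_positions': array([-1.11386739,  0.32186476, -0.07008883,  1.45169965,  0.02261472,
        1.37078048, -0.05692105]), 'qd': array([-0.00158536, -0.00047707,  0.00060966,  0.00044675, -0.00117617,
        0.00016351,  0.00111613]), 'joint_torque': array([ 2.09158702e-04, -4.91277015e+01, -4.04099207e-01, -3.12529492e+01,
       -6.40160521e-02,  4.36687970e-02,  1.75175569e-04]), 'position': array([0.27834673, 0.58681322, 0.24342201]), 'tool_rot': array([-6.89827505e-01, -3.06458957e+00,  3.04453422e-03]), 'ft_force': array([-1.14166506,  0.2358319 , -0.18008093]), 'torque': array([-0.01710963,  0.05644464, -0.03501579]), 'grip_force': 0.0, 'grip_width': 1.0008143189055756}
scene [[-0.098, 0.838, -0.536, 1.107], [0.995, 0.085, -0.049, 0.167], [0.004, -0.539, -0.843, 0.964], [0.0, 0.0, 0.0, 1.0]] 380.65022785898253
top [[-0.006, -0.996, 0.094, 0.495], [-1.0, 0.009, 0.024, 0.11], [-0.025, -0.094, -0.995, 0.947], [0.0, 0.0, 0.0, 1.0]] 365.54474861466616
```

View pics/scene.png

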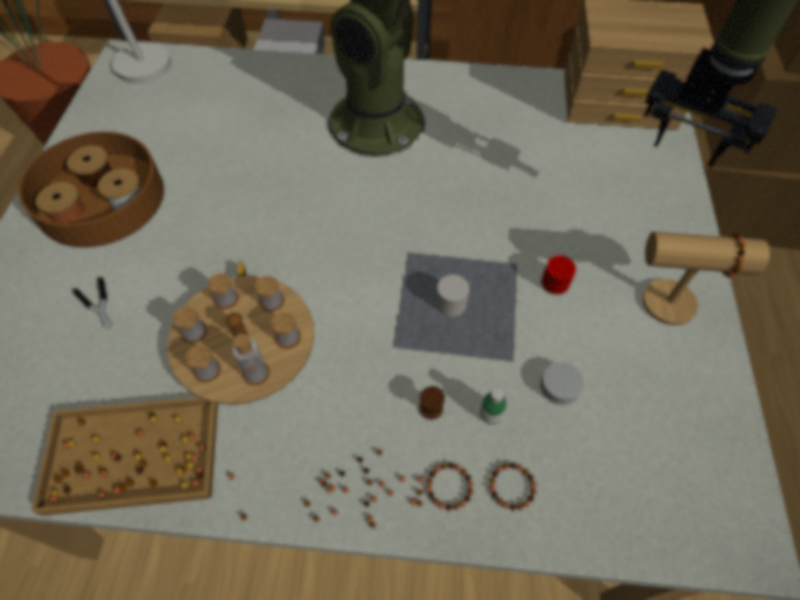

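View pics/top.png

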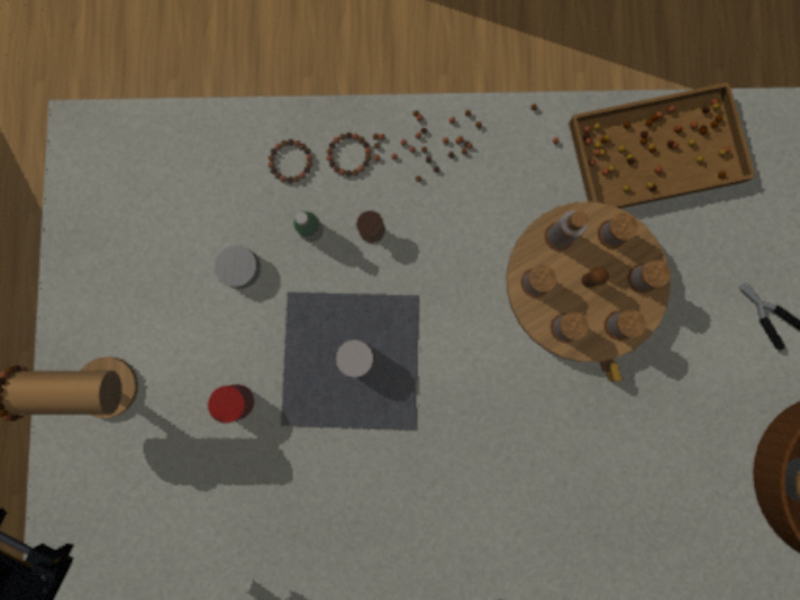

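The scene view (800 px wide) shows a white cup at (453,295) on the grey mat and a red one at (559,275); in the top view they are at (354,358) and (230,403). Only the one on the mat is white, so it fits the description. The tin (238,267), glue (307,224) and spool (371,226) lie beyond the mat. The tall jar is on the carousel's far side, with its stopper near (578,218), and the pointer is at (612,370). I'll confirm the cup in one crop.

```bash
python3 - <<'E'
from h import *
D=pickle.load(open('d0.pkl','rb'))
t=D['top']['color'];s=D['scene']['color']
def g(i,x,y,w,h): return cv2.resize(i[y:y+h,x:x+w],(400,300),interpolation=cv2.INTER_CUBIC)
a=np.hstack([g(t,130,180,160,120),g(s,250,150,140,105)])
b=np.hstack([g(t,320,125,120,90+30),g(s,100,155,116,110)])
cv2.imwrite('pics/crop.png',np.vstack([a,b]))
for n,pt in(('top',(226,229)),('scene',(290,182)),('scene',(290,195))):
    print(n,D[n]['color'][pt[1],pt[0]],cv2.cvtColor(D[n]['color'],cv2.COLOR_BGR2HSV)[pt[1],pt[0]])
E
```

```text
top [111 115 120] [ 13  19 120]
scene [133 140 143] [ 21  18 143]
scene [100 106 109] [ 20  21 109]
```

View pics/crop.png

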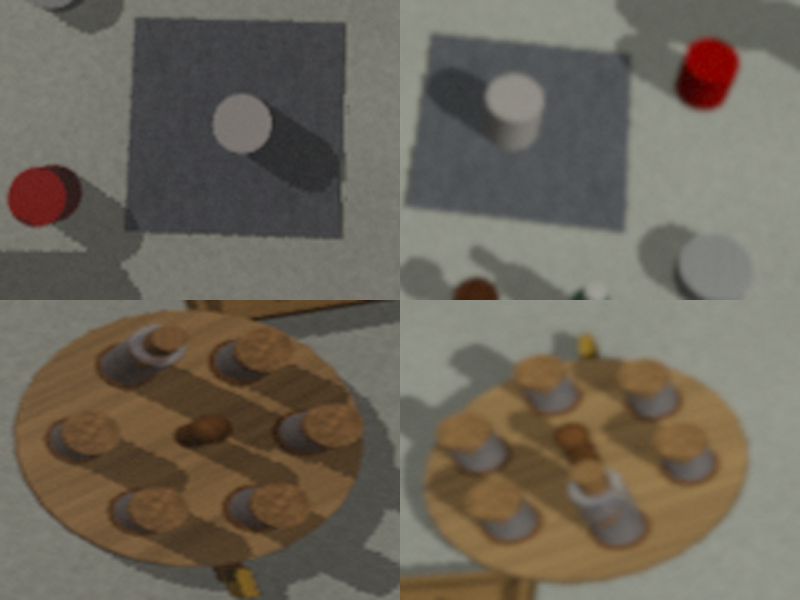

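The crop confirms it: the closed base of the white cup is up, and the other one is clearly red. Now to measure.

```bash
python3 - <<'E'
from h import *
D=pickle.load(open('d0.pkl','rb'));T,S=D['top'],D['scene']
def blob(im,lo,hi,seed):
    h=cv2.cvtColor(cv2.GaussianBlur(im['color'],(3,3),0),cv2.COLOR_BGR2HSV)
    m=cv2.inRange(h,lo,hi);n,l,st,c=cv2.connectedComponentsWithStats(m)
    k=l[seed[1],seed[0]];
    cs,_=cv2.findContours((l==k).astype(np.uint8),0,1);c0=max(cs,key=len)
    return k,st[k],c[k],cv2.fitEllipse(c0) if len(c0)>5 else None
ct=blob(T,(5,8,95),(25,45,255),(226,229));print('cup top',ct)
cs=blob(S,(5,8,128),(30,40,255),(290,184));print('cup scene topface',cs)
c=tri([ray(T,*ct[3][0]),ray(S,*cs[3][0])]);print('cup base tri',c, onz(T,*ct[3][0],.06),onz(S,*cs[3][0],.06))
print('stopper',tri([ray(T,370.4,141),ray(S,155.1,218.4)]),onz(T,370.4,141,.151),onz(S,155.1,218.4,.151))
print('hub',tri([ray(T,383.6,176.2),ray(S,149.9,205.6)]),onz(T,383.6,176.2,.099),onz(S,149.9,205.6,.099))
print('pointer',onz(T,393,237,.034),onz(S,154.2,172,.034),tri([ray(T,393,237),ray(S,154.2,172)]))
# disc
for im,seed in((T,(345,190)),):
    e=blob(im,(8,70,20),(25,255,255),seed);print('disc',e)
    print(onz(im,*e[3][0],.033))
m=[(134/2.5,18/2.5),(346/2.5,22/2.5),(343/2.5,237/2.5),(126/2.5,231/2.5)]
q=[onz(T,130+a,180+b,.004) for a,b in m];print('mat',np.round(q,3).tolist(),np.mean(q,0))
st=ctrl.get_state();Rm=R.from_rotvec(st['tool_rot']).as_matrix();print(np.round(Rm,3))
E
```

```text
cup top (np.int32(535), array([215, 218,  23,  23, 425], dtype=int32), array([226.21411765, 228.97882353]), ((226.22166442871094, 228.97750854492188), (22.254743576049805, 22.49432945251465), 14.97829818725586))
cup scene topface (np.int32(59), array([281, 177,  19,  16, 232], dtype=int32), array([290.20258621, 184.23706897]), ((290.23834228515625, 184.2584228515625), (14.637451171875, 18.352123260498047), 113.06104278564453))
cup base tri [0.494867   0.20491216 0.05966115] [0.49475289 0.2060279  0.06      ] [0.49529453 0.20375406 0.06      ]
stopper [ 0.68673986 -0.12289274  0.14580249] [ 0.68551794 -0.12154132  0.151     ] [ 0.68942198 -0.12089248  0.151     ]
hub [ 0.61681692 -0.16924031  0.08169673] [ 0.61443253 -0.16412276  0.099     ] [ 0.62647827 -0.16218206  0.099     ]
pointer [ 0.47256307 -0.2022187   0.034     ] [ 0.47450818 -0.20325391  0.034     ] [ 0.47253065 -0.20384798  0.0309797 ]
disc (np.int32(1), array([    0,     0,   512,   347, 54208], dtype=int32), array([254.52167577,  87.54523318]), ((211.02052307128906, 140.05245971679688), (331.33843994140625, 514.16064453125), 72.60002136230469))
[0.72118375 0.24828941 0.033     ]
mat [[0.604, 0.324, 0.004], [0.598, 0.103, 0.004], [0.378, 0.108, 0.004], [0.385, 0.329, 0.004]] [0.49129997 0.21584202 0.004     ]
[[-0.904  0.428 -0.001]
 [ 0.428  0.904 -0.002]
 [-0.    -0.002 -1.   ]]
```

The crop confirms that the white cup has its closed base up. Plan: grip it with the tool leaning sideways, turn it 90° to lay it down, regrip, then turn it another 90° to mouth-up. First I'll check the obstacles and work out the moves.

```bash
cat >> h.py <<'E'
def plan(p,Rt,g=0.003):
    """move so that grasp point (g ahead of TCP) is at p with orientation Rt; prints slide mm, rotvec"""
    s=ctrl.get_state();R0=R.from_rotvec(s['tool_rot']).as_matrix()
    tcp=np.array(p)-g*Rt[:,2]
    print('slide',np.round(R0.T@(tcp-s['position'])*1e3,1).tolist(),'rot',np.round(R.from_matrix(R0.T@Rt).as_rotvec(),3).tolist())
def down(yaw):  # tool y at angle yaw from world x, z down
    y=np.array([np.cos(yaw),np.sin(yaw),0]);z=np.array([0,0,-1.]);return np.c_[np.cross(y,z),y,z]
def tilt(yaw,a): return down(yaw)@R.from_rotvec([0,a,0]).as_matrix()
def rep(): 
    s=ctrl.get_state();Rm=R.from_rotvec(s['tool_rot']).as_matrix()
    print('t',round(s['time'],2),'gp',np.round(s['position']+.003*Rm[:,2],4),'z',np.round(Rm[:,2],3),'y',np.round(Rm[:,1],3),'F',np.round(s['ft_force'],1),'w',round(s['grip_width']*87,1),'gf',s['grip_force'],'q',np.round(s['joint_positions'],2))
E
python3 - <<'E'
from h import *
D=pickle.load(open('d0.pkl','rb'));T,S=D['top'],D['scene']
k=.64
for n,a,b in(('red',(229,403),(560,266)),('barR',(97,393),(650,250)),('standbase',(105,388),(671,302))):
    print(n,tri([ray(T,a[0]*k,a[1]*k),ray(S,b[0]*k,b[1]*k)]))
yaw=np.arctan2(.205,.495);print(yaw)
c=np.array([.495,.205,.036]);Rt=tilt(yaw,-np.radians(60));print(Rt)
p=c-.15*Rt[:,2]+[0,0,.09];print(p)
plan(p,Rt)
E
```

```text
red [0.4263139  0.39925526 0.06042435]
barR [0.45030459 0.53666461 0.16434115]
standbase [0.44757261 0.623541   0.00402026]
0.3926374977601268
[[-0.19131327  0.9239031   0.3313643 ]
 [ 0.46195155  0.38262654 -0.80012355]
 [-0.8660254   0.         -0.5       ]]
[0.44529536 0.32501853 0.201     ]
slide [-261.1, -163.3, 41.4] rot [0.383, -0.997, 0.667]
```

Call:
{"method": "send_rows", "body": {"motion": [{"claw":1,"slide":[-261,-163,0],"delta_rot":[0,0,0]},{"claw":1,"slide":[-261,-163,0],"delta_rot":[0,0,0]},{"claw":1,"slide":[-261,-163,41],"delta_rot":[0.383,-0.997,0.667]},{"claw":1,"slide":[-261,-163,41],"delta_rot":[0.383,-0.997,0.667]},{"claw":1,"slide":[-261,-163,41],"delta_rot":[0.383,-0.997,0.667]}], "grip_force": 15}}

```text
time: 0.6
position: [0.4129, 0.3775, 0.216]
tool_rot: [0.946, 2.641, -0.301]
ft_force: [-0.0, -0.4, -1.3]
grip_width: 0.998
grip_force: 0.0
```

```bash
python3 - <<'E'
from h import *
rep();Rt=tilt(.3926,-np.radians(60));plan([.4453,.325,.201],Rt)
E
```

```text
t 0.6 gp [0.4136 0.3766 0.2132] z [ 0.225 -0.301 -0.927] y [ 0.645  0.759 -0.089] F [-0.  -0.4 -1.3] w 86.8 gf 0.0 q [-1.05  0.22  0.05  1.69  0.35  1.39 -0.21]
slide [-46.9, -16.5, 34.6] rot [0.246, -0.638, 0.423]
```

Call:
{"method": "send_rows", "body": {"motion": [{"claw":1,"slide":[-47,-16,35],"delta_rot":[0.246,-0.638,0.423]},{"claw":1,"slide":[-47,-16,35],"delta_rot":[0.246,-0.638,0.423]},{"claw":1,"slide":[-47,-16,35],"delta_rot":[0.246,-0.638,0.423]},{"claw":1,"slide":[-47,-16,35],"delta_rot":[0.246,-0.638,0.423]},{"claw":1,"slide":[-47,-16,35],"delta_rot":[0.246,-0.638,0.423]}]}}

```text
time: 1.1
position: [0.4432, 0.3303, 0.2014]
tool_rot: [1.194, 1.867, -0.676]
ft_force: [0.2, -0.7, -0.9]
grip_width: 0.999
grip_force: 0.0
```

```bash
python3 - <<'E'
from h import *
rep();Rt=tilt(.3926,-np.radians(60));c=np.array([.495,.205,.036])
plan(c-.1*Rt[:,2],Rt);plan(c,Rt)
E
```

```text
t 1.1 gp [0.4442 0.328  0.1998] z [ 0.339 -0.773 -0.536] y [ 0.911  0.411 -0.016] F [ 0.2 -0.7 -0.9] w 86.9 gf 0.0 q [-1.22  0.54  0.15  1.58  0.67  1.73 -0.78]
slide [71.3, 0.4, 100.2] rot [0.018, -0.042, 0.03]
slide [67.1, -1.5, 200.1] rot [0.018, -0.042, 0.03]
```

Call:
{"method": "send_rows", "body": {"motion": [{"claw":1,"slide":[71,0,100],"delta_rot":[0.018,-0.04,0.03]},{"claw":1,"slide":[71,0,100],"delta_rot":[0.018,-0.04,0.03]},{"claw":1,"slide":[71,0,100],"delta_rot":[0.018,-0.04,0.03]},{"claw":1,"slide":[71,0,100],"delta_rot":[0.018,-0.04,0.03]},{"claw":1,"slide":[71,0,100],"delta_rot":[0.018,-0.04,0.03]}]}}

```text
time: 1.6
position: [0.4609, 0.2872, 0.0881]
tool_rot: [1.209, 1.815, -0.696]
ft_force: [-0.3, 0.3, 0.2]
grip_width: 1.001
grip_force: 0.0
```

```bash
python3 - <<'E'
from h import *
rep();Rt=tilt(.3926,-np.radians(60));c=np.array([.495,.205,.036])
plan(c,Rt)
a=ctrl.get_image('wrist');b=ctrl.get_image('scene')
print(proj(a,[.495,.205,.06]),proj(a,[.495,.205,.004]))
cv2.imwrite('pics/w1.png',np.hstack([cv2.resize(a['color'],(400,300)),cv2.resize(b['color'][100:250,200:400],(400,300))]))
E
```

```text
t 1.6 gp [0.4619 0.2848 0.0866] z [ 0.33  -0.797 -0.505] y [ 0.923  0.384 -0.002] F [-0.3  0.3  0.2] w 87.1 gf 0.0 q [-1.18  0.67  0.16  1.67  0.68  1.56 -0.91]
slide [0.1, 0.0, 100.1] rot [0.0, -0.006, 0.003]
(np.float64(249.8451923162728), np.float64(234.77712206650978)) (np.float64(250.04421439996204), np.float64(167.84585198199042))
```

View pics/w1.png

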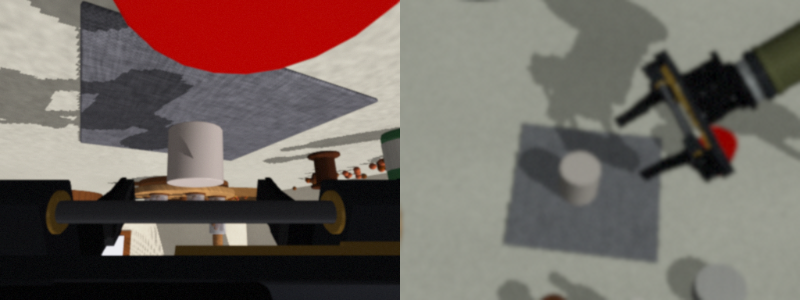

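The wrist view shows the white cup centred between the open fingers, at (195,150), and the red cup very near the camera. I'll check that clearance before moving.

```bash
python3 - <<'E'
from h import *
a=ctrl.get_image('wrist');s=ctrl.get_state();Rm=R.from_rotvec(s['tool_rot']).as_matrix()
P=np.array(a['pose']);print(P[:3,3],P[:3,2],Rm.T@(P[:3,3]-s['position']))
print('at grasp',P[:3,3]+.1*Rm[:,2])
E
```

```text
[0.40144392 0.43265537 0.09879819] [ 0.37073402 -0.88961815 -0.26671302] [ 0.07093807  0.00031506 -0.13919976]
at grasp [0.43463476 0.35315452 0.04802435]
```

The camera hangs on the low side and would pass very close to the red cup. I'll use a steeper lean: 40° from vertical for the grip, ending at 50° on the other side.

```bash
python3 - <<'E'
from h import *
Rt=tilt(.3926,-np.radians(40));c=np.array([.495,.205,.036])
plan(c-.1*Rt[:,2],Rt)
E
```

```text
slide [-34.3, -0.8, 7.6] rot [0.002, 0.34, 0.001]
```

Call:
{"method": "send_rows", "body": {"motion": [{"claw":1,"slide":[-34,-1,0],"delta_rot":[0,0.17,0]},{"claw":1,"slide":[-34,-1,8],"delta_rot":[0,0.34,0]},{"claw":1,"slide":[-34,-1,8],"delta_rot":[0,0.34,0]},{"claw":1,"slide":[-34,-1,8],"delta_rot":[0,0.34,0]}]}}

```text
time: 2.15
position: [0.4702, 0.2641, 0.1155]
tool_rot: [1.398, 2.088, -0.507]
ft_force: [0.4, -0.5, -0.0]
grip_width: 1.001
grip_force: 0.0
```

Call:
{"method": "send_rows", "body": {"motion": [{"claw":1,"slide":[0,0,30],"delta_rot":[0,0,0]},{"claw":1,"slide":[0,0,60],"delta_rot":[0,0,0]},{"claw":1,"slide":[0,0,85],"delta_rot":[0,0,0]},{"claw":1,"slide":[0,0,85],"delta_rot":[0,0,0]}]}}

```text
time: 2.55
position: [0.4881, 0.2115, 0.0456]
tool_rot: [1.39, 2.09, -0.521]
ft_force: [0.1, -0.5, -0.2]
grip_width: 0.995
grip_force: 0.0
```

```bash
python3 - <<'E'
from h import *
rep();Rt=tilt(.3926,-np.radians(40));c=np.array([.495,.205,.036]);plan(c,Rt)
E
```

```text
t 2.55 gp [0.4888 0.2097 0.0434] z [ 0.243 -0.601 -0.761] y [ 0.924  0.383 -0.008] F [ 0.1 -0.5 -0.2] w 86.5 gf 0.0 q [-0.99  0.48  0.17  1.87  0.59  1.21 -0.76]
slide [-0.4, 4.0, 9.9] rot [-0.006, 0.007, 0.006]
```

Call:
{"method": "send_rows", "body": {"motion": [{"claw":1,"slide":[0,4,10],"delta_rot":[0,0,0]},{"claw":1,"slide":[0,4,10],"delta_rot":[0,0,0]},{"claw":0.5,"slide":[0,4,10],"delta_rot":[0,0,0]},{"claw":0.4,"slide":[0,4,10],"delta_rot":[0,0,0]},{"claw":0.3,"slide":[0,4,10],"delta_rot":[0,0,0]}]}}

```text
time: 3.05
position: [0.4964, 0.21, 0.0408]
tool_rot: [1.393, 2.091, -0.51]
ft_force: [-0.7, -0.4, -0.2]
grip_width: 0.808
grip_force: 0.0
```

Call:
{"method": "send_rows", "body": {"motion": [{"claw":0.2,"slide":[0,0,0],"delta_rot":[0,0,0]},{"claw":0.1,"slide":[0,0,0],"delta_rot":[0,0,0]},{"claw":0,"slide":[0,0,0],"delta_rot":[0,0,0]},{"claw":-0.3,"slide":[0,0,0],"delta_rot":[0,0,0]},{"claw":-0.3,"slide":[0,0,0],"delta_rot":[0,0,0]}]}}

```text
time: 3.55
position: [0.4961, 0.2092, 0.0406]
tool_rot: [1.393, 2.09, -0.512]
ft_force: [-2.4, 0.7, 3.9]
grip_width: 0.667
grip_force: 15.0
```

```bash
python3 - <<'E'
from h import *
rep();c=np.array([.495,.205,.090]);plan(c,tilt(.3926,-np.radians(40)));plan(c,tilt(.3926,np.radians(5)));plan(c,tilt(.3926,np.radians(50)))
E
```

```text
t 3.55 gp [0.4968 0.2074 0.0383] z [ 0.246 -0.596 -0.764] y [ 0.923  0.384 -0.002] F [-2.4  0.7  3.9] w 58.0 gf 14.98701336375234 q [-0.98  0.49  0.17  1.87  0.6   1.19 -0.76]
slide [-34.5, -2.8, -38.5] rot [-0.001, 0.003, 0.003]
slide [-36.6, -2.8, -37.6] rot [-0.002, 0.788, 0.002]
slide [-37.5, -2.8, -35.5] rot [-0.003, 1.574, 0.001]
```

Call:
{"method": "send_rows", "body": {"motion": [{"claw":-0.3,"slide":[-9,0,-10],"delta_rot":[0,0,0]},{"claw":-0.3,"slide":[-18,0,-20],"delta_rot":[0,0,0]},{"claw":-0.3,"slide":[-27,-2,-29],"delta_rot":[0,0,0]},{"claw":-0.3,"slide":[-35,-2,-38],"delta_rot":[0,0,0]},{"claw":-0.3,"slide":[-35,-2,-38],"delta_rot":[0,0.06,0]}]}}

```text
time: 4.05
position: [0.4953, 0.2085, 0.0932]
tool_rot: [1.423, 2.141, -0.471]
ft_force: [0.4, 0.6, -1.3]
grip_width: 0.662
grip_force: 15.0
```

Call:
{"method": "send_rows", "body": {"motion": [{"claw":-0.3,"slide":[0,0,0],"delta_rot":[0,0.1,0]},{"claw":-0.3,"slide":[0,0,0],"delta_rot":[0,0.2,0]},{"claw":-0.3,"slide":[0,0,0],"delta_rot":[0,0.3,0]},{"claw":-0.3,"slide":[0,0,0],"delta_rot":[0,0.4,0]},{"claw":-0.3,"slide":[0,0,0],"delta_rot":[0,0.5,0]}]}}

```text
time: 4.55
position: [0.4958, 0.2064, 0.0936]
tool_rot: [1.678, 2.517, -0.115]
ft_force: [-0.8, -0.8, -2.7]
grip_width: 0.67
grip_force: 15.0
```

Call:
{"method": "send_rows", "body": {"motion": [{"claw":-0.3,"slide":[0,0,0],"delta_rot":[0,0.1,0]},{"claw":-0.3,"slide":[0,0,0],"delta_rot":[0,0.2,0]},{"claw":-0.3,"slide":[0,0,0],"delta_rot":[0,0.3,0]},{"claw":-0.3,"slide":[0,0,0],"delta_rot":[0,0.4,0]},{"claw":-0.3,"slide":[0,0,0],"delta_rot":[0,0.5,0]}]}}

```text
time: 5.05
position: [0.4959, 0.206, 0.0935]
tool_rot: [-1.567, -2.352, -0.288]
ft_force: [-0.6, 0.1, -1.9]
grip_width: 0.671
grip_force: 15.0
```

```bash
python3 - <<'E'
from h import *
rep();c=np.array([.495,.205,.060]);plan(c,tilt(.3926,np.radians(50)))
E
```

```text
t 5.05 gp [0.4955 0.207  0.0907] z [-0.136  0.328 -0.935] y [0.923 0.385 0.001] F [-0.6  0.1 -1.9] w 58.4 gf 14.988518450700212 q [-0.36  0.26  0.16  1.9  -0.45  1.1   0.42]
slide [-13.9, -1.2, 28.5] rot [-0.001, 0.51, 0.002]
```

Call:
{"method": "send_rows", "body": {"motion": [{"claw":-0.3,"slide":[0,0,0],"delta_rot":[0,0.1,0]},{"claw":-0.3,"slide":[0,0,0],"delta_rot":[0,0.2,0]},{"claw":-0.3,"slide":[-5,-1,10],"delta_rot":[0,0.3,0]},{"claw":-0.3,"slide":[-10,-1,20],"delta_rot":[0,0.4,0]},{"claw":-0.3,"slide":[-14,-1,28],"delta_rot":[0,0.47,0]}]}}

```text
time: 5.55
position: [0.4962, 0.2011, 0.0606]
tool_rot: [-1.326, -1.984, -0.583]
ft_force: [-0.2, 0.5, -2.2]
grip_width: 0.666
grip_force: 15.0
```

Call:
{"method": "send_rows", "body": {"motion": [{"claw":-0.3,"slide":[0,0,0],"delta_rot":[0,0,0]},{"claw":-0.3,"slide":[0,0,0],"delta_rot":[0,0,0]}]}}

```text
time: 5.75
position: [0.4958, 0.2027, 0.0612]
tool_rot: [-1.326, -1.986, -0.58]
ft_force: [0.4, -0.1, -1.4]
grip_width: 0.671
grip_force: 15.0
```

```bash
python3 - <<'E'
from h import *
rep();c=np.array([.495,.205,.0345]);plan(c,tilt(.3926,np.radians(50)))
b=ctrl.get_image('scene');t=ctrl.get_image('top')
cv2.imwrite('pics/lay.png',np.hstack([cv2.resize(b['color'][100:250,220:420],(400,300)),cv2.resize(t['color'][160:310,150:350],(400,300))]))
E
```

```text
t 5.75 gp [0.495  0.2047 0.0591] z [-0.284  0.679 -0.676] y [ 0.923  0.384 -0.002] F [ 0.4 -0.1 -1.4] w 58.4 gf 14.992142187220452 q [-0.1   0.52  0.13  1.84 -0.83  1.33  0.86]
slide [-18.1, 0.2, 16.8] rot [-0.003, 0.045, -0.001]
```

View pics/lay.png

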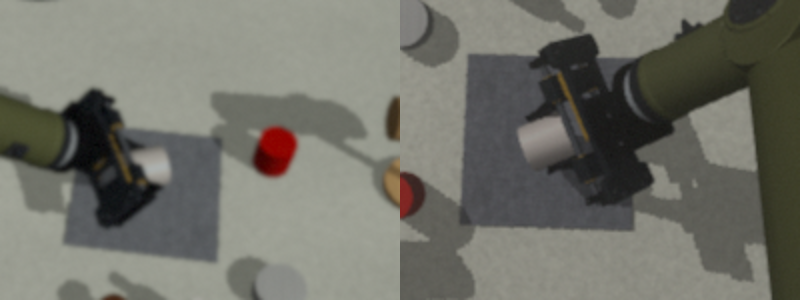

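The cup is held on its side, mouth towards the left (top view crop, about (540,140)). Now lowering it.

Call:
{"method": "send_rows", "body": {"motion": [{"claw":-0.3,"slide":[-6,0,5],"delta_rot":[0,0.045,0]},{"claw":-0.3,"slide":[-12,0,11],"delta_rot":[0,0.045,0]},{"claw":-0.3,"slide":[-18,0,17],"delta_rot":[0,0.045,0]},{"claw":-0.3,"slide":[-18,0,17],"delta_rot":[0,0.045,0]},{"claw":-0.3,"slide":[-18,0,17],"delta_rot":[0,0.045,0]}]}}

```text
time: 6.35
position: [0.4955, 0.2041, 0.0366]
tool_rot: [-1.3, -1.95, -0.606]
ft_force: [0.6, -0.1, 0.3]
grip_width: 0.666
grip_force: 15.0
```

```bash
python3 - <<'E'
from h import *
rep();c=np.array([.495,.205,.033]);plan(c,tilt(.3926,np.radians(50)))
E
```

```text
t 6.35 gp [0.4946 0.2062 0.0347] z [-0.296  0.707 -0.642] y [ 0.923  0.385 -0.001] F [ 0.6 -0.1  0.3] w 58.0 gf 14.996731947903754 q [-0.07  0.58  0.12  1.83 -0.86  1.33  0.92]
slide [-2.1, -0.1, 0.1] rot [-0.003, -0.001, 0.001]
```

Call:
{"method": "send_rows", "body": {"motion": [{"claw":-0.3,"slide":[-1,0,0.8],"delta_rot":[0,0,0]},{"claw":-0.3,"slide":[-1.6,0,1.3],"delta_rot":[0,0,0]},{"claw":-0.3,"slide":[-1.6,0,1.3],"delta_rot":[0,0,0]}]}}

```text
time: 6.65
position: [0.4956, 0.2041, 0.0364]
tool_rot: [-1.298, -1.948, -0.608]
ft_force: [-1.6, -1.4, 9.0]
grip_width: 0.665
grip_force: 15.0
```

```bash
python3 - <<'E'
from h import *
rep()
E
```

```text
t 6.65 gp [0.4947 0.2062 0.0345] z [-0.297  0.709 -0.639] y [ 0.923  0.385 -0.001] F [-1.6 -1.4  9. ] w 57.9 gf 14.986079513109871 q [-0.07  0.58  0.12  1.83 -0.87  1.34  0.92]
```

Call:
{"method": "send_rows", "body": {"motion": [{"claw":0.36,"slide":[0.8,0,-0.6],"delta_rot":[0,0,0]},{"claw":0.4,"slide":[0.8,0,-0.6],"delta_rot":[0,0,0]},{"claw":0.5,"slide":[0.8,0,-0.6],"delta_rot":[0,0,0]},{"claw":0.7,"slide":[0.8,0,-0.6],"delta_rot":[0,0,0]},{"claw":1,"slide":[0.8,0,-0.6],"delta_rot":[0,0,0]}]}}

```text
time: 7.15
position: [0.4954, 0.2033, 0.0348]
tool_rot: [-1.302, -1.949, -0.605]
ft_force: [-1.1, 0.2, -0.1]
grip_width: 0.852
grip_force: 0.0
```

Call:
{"method": "send_rows", "body": {"motion": [{"claw":1,"slide":[0,0,0],"delta_rot":[0,0,0]},{"claw":1,"slide":[0,0,0],"delta_rot":[0,0,0]},{"claw":1,"slide":[0,0,-25],"delta_rot":[0,0,0]},{"claw":1,"slide":[0,0,-60],"delta_rot":[0,0,0]},{"claw":1,"slide":[0,0,-100],"delta_rot":[0,0,0]}]}}

```text
time: 7.65
position: [0.5243, 0.1327, 0.0995]
tool_rot: [-1.3, -1.948, -0.604]
ft_force: [0.6, -0.2, 0.2]
grip_width: 1.002
grip_force: 0.0
```

```bash
python3 - <<'E'
from h import *
rep();yaw=.3926;r=np.array([np.cos(yaw),np.sin(yaw),0]);t=np.array([-np.sin(yaw),np.cos(yaw),0])
b=ctrl.get_image('scene');T=ctrl.get_image('top')
pickle.dump((b,T),open('d1.pkl','wb'))
cv2.imwrite('pics/lay2.png',np.hstack([cv2.resize(b['color'][130:230,250:383],(400,300)),cv2.resize(T['color'][180:280,160:293],(400,300))]))
E
```

```text
t 7.65 gp [0.5234 0.1348 0.0976] z [-0.298  0.708 -0.641] y [ 0.923  0.386 -0.004] F [ 0.6 -0.2  0.2] w 87.1 gf 0.0 q [-0.    0.55  0.17  1.72 -0.79  1.5   0.89]
```

View pics/lay2.png

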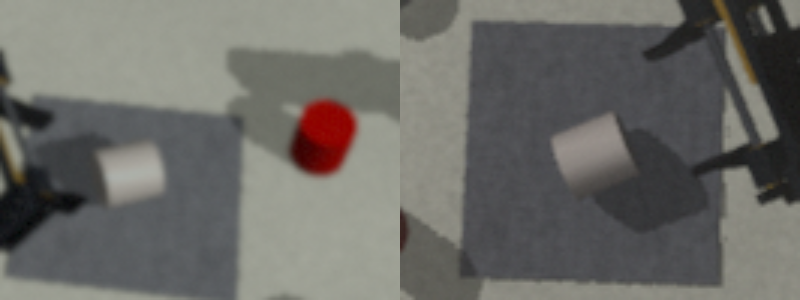

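The cup lies on its side at the mat centre, mouth to the left (top crop about (593,152)). Next: measure it and swing round to the mouth side.

```bash
python3 - <<'E'
from h import *
b,T=pickle.load(open('d1.pkl','rb'))
h=cv2.cvtColor(T['color'],cv2.COLOR_BGR2HSV);m=cv2.inRange(h,(0,8,85),(28,60,255));n,l,st,c=cv2.connectedComponentsWithStats(m)
k=l[230,222];print(st[k],c[k]);ct,_=cv2.findContours((l==k).astype(np.uint8),0,1);rc=cv2.minAreaRect(max(ct,key=len));print(rc)
bx=cv2.boxPoints(rc);print([np.round(onz(T,*p,.035),4)[:2].tolist() for p in bx]);print(onz(T,*c[k],.04))
c0=np.array([.492,.2115,.033]);Rt=tilt(.3926,-np.radians(40));plan(c0-.12*Rt[:,2],Rt)
plan([.5,.2,.2],Rt)
E
```

```text
[210 217  27  26 452] [222.97787611 229.69690265]
((222.76548767089844, 229.59019470214844), (19.743846893310547, 23.69261932373047), 68.96248626708984)
[[0.5058, 0.2539], [0.5266, 0.1987], [0.4808, 0.181], [0.4601, 0.236]]
[0.49302605 0.21624953 0.04      ]
slide [129.8, -3.0, 113.9] rot [0.004, -1.566, -0.005]
slide [128.4, 0.6, -3.9] rot [0.004, -1.566, -0.005]
```

Call:
{"method": "send_rows", "body": {"motion": [{"claw":1,"slide":[45,0,0],"delta_rot":[0,-0.14,0]},{"claw":1,"slide":[90,0,-4],"delta_rot":[0,-0.28,0]},{"claw":1,"slide":[128,0,-4],"delta_rot":[0,-0.42,0]},{"claw":1,"slide":[128,0,-4],"delta_rot":[0,-0.56,0]},{"claw":1,"slide":[128,0,-4],"delta_rot":[0,-0.7,0]}]}}

```text
time: 8.25
position: [0.495, 0.2072, 0.2021]
tool_rot: [-1.661, -2.497, -0.145]
ft_force: [0.0, 0.1, -0.9]
grip_width: 0.998
grip_force: 0.0
```

Call:
{"method": "send_rows", "body": {"motion": [{"claw":1,"slide":[0,0,0],"delta_rot":[0,-0.14,0]},{"claw":1,"slide":[0,0,0],"delta_rot":[0,-0.28,0]},{"claw":1,"slide":[0,0,0],"delta_rot":[0,-0.42,0]},{"claw":1,"slide":[0,0,0],"delta_rot":[0,-0.56,0]},{"claw":1,"slide":[0,0,0],"delta_rot":[0,-0.7,0]}]}}

```text
time: 8.75
position: [0.4946, 0.2068, 0.2006]
tool_rot: [1.481, 2.224, -0.402]
ft_force: [0.4, -0.8, -0.2]
grip_width: 1.0
grip_force: 0.0
```

```bash
python3 - <<'E'
from h import *
rep();c0=np.array([.489,.219,.034]);Rt=tilt(.3926,-np.radians(40));plan(c0-.12*Rt[:,2],Rt)
E
```

```text
t 8.75 gp [0.4952 0.2054 0.198 ] z [ 0.195 -0.466 -0.863] y [0.923 0.386 0.   ] F [ 0.4 -0.8 -0.2] w 87.0 gf 0.0 q [-0.76  0.2  -0.    1.79  0.5   1.38 -0.52]
slide [116.4, -0.2, 15.7] rot [0.002, -0.168, 0.003]
```

Call:
{"method": "send_rows", "body": {"motion": [{"claw":1,"slide":[45,0,0],"delta_rot":[0,-0.1,0]},{"claw":1,"slide":[90,0,0],"delta_rot":[0,-0.168,0]},{"claw":1,"slide":[116,0,16],"delta_rot":[0,-0.168,0]},{"claw":1,"slide":[116,0,16],"delta_rot":[0,-0.168,0]},{"claw":1,"slide":[116,0,16],"delta_rot":[0,-0.168,0]}]}}

```text
time: 9.25
position: [0.4592, 0.29, 0.1276]
tool_rot: [1.395, 2.095, -0.511]
ft_force: [-0.1, -0.1, 0.4]
grip_width: 1.001
grip_force: 0.0
```

```bash
python3 - <<'E'
from h import *
rep();c0=np.array([.489,.219,.034]);Rt=tilt(.3926,-np.radians(40));plan(c0-.02*Rt[:,2],Rt)
a=ctrl.get_image('wrist');cv2.imwrite('pics/w2.png',cv2.resize(a['color'],(400,300)))
E
```

```text
t 9.25 gp [0.4599 0.2883 0.1253] z [ 0.244 -0.593 -0.768] y [ 0.923  0.384 -0.004] F [-0.1 -0.1  0.4] w 87.1 gf 0.0 q [-0.92  0.43 -0.06  1.73  0.59  1.45 -0.8 ]
slide [0.9, 0.5, 98.2] rot [-0.002, -0.002, 0.004]
```

View pics/w2.png

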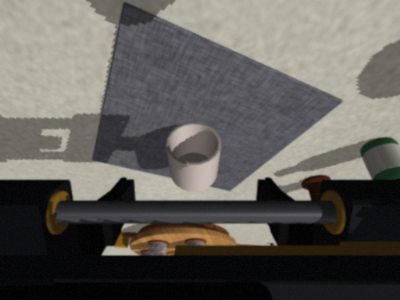

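The wrist view shows the open mouth facing the tool, centred between the fingers at (193,155). Closing in.

Call:
{"method": "send_rows", "body": {"motion": [{"claw":1,"slide":[1,0,35],"delta_rot":[0,0,0]},{"claw":1,"slide":[1,0,70],"delta_rot":[0,0,0]},{"claw":1,"slide":[1,0,98],"delta_rot":[0,0,0]},{"claw":1,"slide":[1,0,98],"delta_rot":[0,0,0]},{"claw":1,"slide":[1,0,98],"delta_rot":[0,0,0]}]}}

```text
time: 9.8
position: [0.484, 0.233, 0.0537]
tool_rot: [1.401, 2.093, -0.506]
ft_force: [1.0, 0.9, 1.0]
grip_width: 0.998
grip_force: 0.0
```

```bash
python3 - <<'E'
from h import *
rep();c0=np.array([.489,.219,.034]);Rt=tilt(.3926,-np.radians(40));plan(c0,Rt)
E
```

```text
t 9.8 gp [0.4848 0.2313 0.0514] z [ 0.244 -0.591 -0.769] y [0.924 0.382 0.   ] F [1.  0.9 1. ] w 86.8 gf 0.0 q [-0.86  0.47 -0.02  1.84  0.64  1.27 -0.82]
slide [1.2, -0.8, 21.7] rot [-0.001, -0.005, -0.001]
```

Call:
{"method": "send_rows", "body": {"motion": [{"claw":1,"slide":[1,0,11],"delta_rot":[0,0,0]},{"claw":1,"slide":[1,0,21],"delta_rot":[0,0,0]},{"claw":1,"slide":[1,0,21],"delta_rot":[0,0,0]},{"claw":0.6,"slide":[1,0,21],"delta_rot":[0,0,0]},{"claw":0.5,"slide":[1,0,21],"delta_rot":[0,0,0]}]}}

```text
time: 10.3
position: [0.4878, 0.2224, 0.0353]
tool_rot: [1.397, 2.096, -0.507]
ft_force: [-0.0, -1.4, -0.5]
grip_width: 0.89
grip_force: 0.0
```

Call:
{"method": "send_rows", "body": {"motion": [{"claw":0.4,"slide":[0,0,0],"delta_rot":[0,0,0]},{"claw":0.3,"slide":[0,0,0],"delta_rot":[0,0,0]},{"claw":0.2,"slide":[0,0,0],"delta_rot":[0,0,0]},{"claw":-0.3,"slide":[0,0,0],"delta_rot":[0,0,0]},{"claw":-0.3,"slide":[0,0,0],"delta_rot":[0,0,0]}]}}

```text
time: 10.8
position: [0.4877, 0.2221, 0.0352]
tool_rot: [1.397, 2.096, -0.507]
ft_force: [-1.3, -0.4, -0.1]
grip_width: 0.665
grip_force: 15.0
```

```bash
python3 - <<'E'
from h import *
rep();c=np.array([.490,.212,.095]);plan(c,tilt(.3926,-np.radians(40)))
E
```

```text
t 10.8 gp [0.4884 0.2203 0.0329] z [ 0.244 -0.591 -0.769] y [ 0.923  0.384 -0.002] F [-1.3 -0.4 -0.1] w 57.9 gf 14.989944360859226 q [-0.85  0.49 -0.02  1.86  0.66  1.23 -0.83]
slide [-46.1, -1.9, -42.5] rot [-0.001, -0.005, 0.003]
```

Call:
{"method": "send_rows", "body": {"motion": [{"claw":-0.3,"slide":[-9,0,-8],"delta_rot":[0,0,0]},{"claw":-0.3,"slide":[-18,0,-16],"delta_rot":[0,0,0]},{"claw":-0.3,"slide":[-27,0,-25],"delta_rot":[0,0,0]},{"claw":-0.3,"slide":[-37,-1,-34],"delta_rot":[0,0,0]},{"claw":-0.3,"slide":[-46,-2,-42],"delta_rot":[0,0.07,0]}]}}

```text
time: 11.3
position: [0.4882, 0.215, 0.097]
tool_rot: [1.43, 2.155, -0.464]
ft_force: [0.4, 0.0, -1.3]
grip_width: 0.667
grip_force: 15.0
```

Call:
{"method": "send_rows", "body": {"motion": [{"claw":-0.3,"slide":[0,0,0],"delta_rot":[0,0.1,0]},{"claw":-0.3,"slide":[0,0,0],"delta_rot":[0,0.2,0]},{"claw":-0.3,"slide":[0,0,0],"delta_rot":[0,0.3,0]},{"claw":-0.3,"slide":[0,0,0],"delta_rot":[0,0.4,0]},{"claw":-0.3,"slide":[0,0,0],"delta_rot":[0,0.5,0]}]}}

```text
time: 11.8
position: [0.4896, 0.2133, 0.0987]
tool_rot: [1.686, 2.529, -0.101]
ft_force: [-1.0, -0.3, -1.6]
grip_width: 0.669
grip_force: 15.0
```

Call:
{"method": "send_rows", "body": {"motion": [{"claw":-0.3,"slide":[0,0,0],"delta_rot":[0,0.1,0]},{"claw":-0.3,"slide":[0,0,0],"delta_rot":[0,0.2,0]},{"claw":-0.3,"slide":[0,0,0],"delta_rot":[0,0.3,0]},{"claw":-0.3,"slide":[0,0,0],"delta_rot":[0,0.4,0]},{"claw":-0.3,"slide":[0,0,0],"delta_rot":[0,0.5,0]}]}}

```text
time: 12.3
position: [0.4897, 0.2128, 0.0986]
tool_rot: [-1.559, -2.339, -0.3]
ft_force: [0.2, -0.5, -1.3]
grip_width: 0.671
grip_force: 15.0
```

Call:
{"method": "send_rows", "body": {"motion": [{"claw":-0.3,"slide":[0,0,0],"delta_rot":[0,0.1,0]},{"claw":-0.3,"slide":[0,0,0],"delta_rot":[0,0.2,0]},{"claw":-0.3,"slide":[0,0,0],"delta_rot":[0,0.3,0]},{"claw":-0.3,"slide":[0,0,0],"delta_rot":[0,0.4,0]},{"claw":-0.3,"slide":[0,0,0],"delta_rot":[0,0.48,0]}]}}

```text
time: 12.8
position: [0.4899, 0.2118, 0.0975]
tool_rot: [-1.31, -1.963, -0.599]
ft_force: [-0.6, -0.2, -1.5]
grip_width: 0.668
grip_force: 15.0
```

```bash
python3 - <<'E'
from h import *
rep();c=np.array([.490,.212,.052]);plan(c,tilt(.3926,np.radians(50.2)))
b=ctrl.get_image('scene')['color'];t=ctrl.get_image('top')['color'];pickle.dump((b,t),open('d2.pkl','wb'))
cv2.imwrite('pics/up.png',np.hstack([cv2.resize(b[130:230,230:363],(400,300)),cv2.resize(t[180:280,160:293],(400,300))]))
E
```

```text
t 12.8 gp [0.489  0.2139 0.0955] z [-0.29   0.699 -0.654] y [ 0.924  0.384 -0.   ] F [-0.6 -0.2 -1.5] w 58.1 gf 14.993285435484722 q [ 0.03  0.47 -0.03  1.84 -0.78  1.34  0.79]
slide [-34.4, 0.2, 26.9] rot [-0.001, 0.018, 0.0]
```

View pics/up.png

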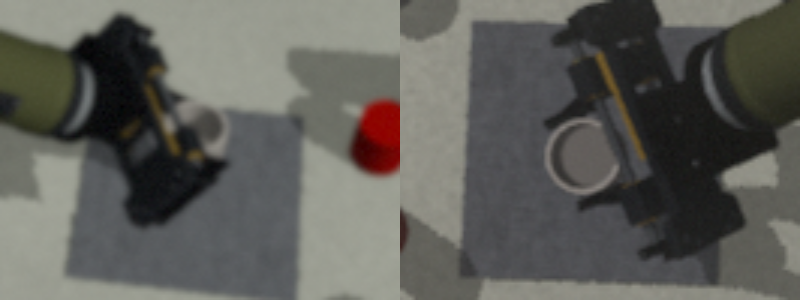

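Mouth is up (top crop, rim at (588,155)). Lowering, slowly near the end.

Call:
{"method": "send_rows", "body": {"motion": [{"claw":-0.3,"slide":[-10,0,8],"delta_rot":[0,0.018,0]},{"claw":-0.3,"slide":[-20,0,16],"delta_rot":[0,0.018,0]},{"claw":-0.3,"slide":[-30,0,24],"delta_rot":[0,0.018,0]},{"claw":-0.3,"slide":[-37,0,30],"delta_rot":[0,0.018,0]},{"claw":-0.3,"slide":[-37,0,30],"delta_rot":[0,0.018,0]}]}}

```text
time: 13.4
position: [0.4886, 0.2121, 0.0477]
tool_rot: [-1.301, -1.948, -0.603]
ft_force: [-0.3, 0.5, -2.1]
grip_width: 0.665
grip_force: 15.0
```

Call:
{"method": "send_rows", "body": {"motion": [{"claw":-0.3,"slide":[0,0,0],"delta_rot":[0,0,0]},{"claw":-0.3,"slide":[-1,0,0.8],"delta_rot":[0,0,0]},{"claw":-0.3,"slide":[-2,0,1.6],"delta_rot":[0,0,0]},{"claw":-0.3,"slide":[-2,0,1.6],"delta_rot":[0,0,0]}]}}

```text
time: 13.8
position: [0.49, 0.2117, 0.0468]
tool_rot: [-1.302, -1.949, -0.606]
ft_force: [-0.2, 0.3, -1.6]
grip_width: 0.669
grip_force: 15.0
```

```bash
python3 - <<'E'
from h import *
rep()
E
```

```text
t 13.8 gp [0.4891 0.2138 0.0449] z [-0.296  0.708 -0.642] y [ 0.923  0.384 -0.002] F [-0.2  0.3 -1.6] w 58.2 gf 14.992317763972096 q [ 0.04  0.55 -0.03  1.84 -0.8   1.29  0.86]
```

Call:
{"method": "send_rows", "body": {"motion": [{"claw":-0.3,"slide":[-0.8,0,0.6],"delta_rot":[0,0,0]},{"claw":-0.3,"slide":[-1.6,0,1.3],"delta_rot":[0,0,0]},{"claw":-0.3,"slide":[-1.6,0,1.3],"delta_rot":[0,0,0]}]}}

```text
time: 14.1
position: [0.4898, 0.2117, 0.0445]
tool_rot: [-1.302, -1.949, -0.605]
ft_force: [0.0, 0.1, -1.3]
grip_width: 0.674
grip_force: 15.0
```

Call:
{"method": "send_rows", "body": {"motion": [{"claw":-0.3,"slide":[-0.8,0,0.6],"delta_rot":[0,0,0]},{"claw":-0.3,"slide":[-0.8,0,0.6],"delta_rot":[0,0,0]}]}}

```text
time: 14.3
position: [0.4899, 0.2117, 0.0437]
tool_rot: [-1.302, -1.949, -0.606]
ft_force: [0.4, 0.7, -0.5]
grip_width: 0.671
grip_force: 15.0
```

Call:
{"method": "send_rows", "body": {"motion": [{"claw":-0.3,"slide":[-0.8,0,0.6],"delta_rot":[0,0,0]},{"claw":-0.3,"slide":[-0.8,0,0.6],"delta_rot":[0,0,0]}]}}

```text
time: 14.5
position: [0.4899, 0.2117, 0.0436]
tool_rot: [-1.3, -1.948, -0.607]
ft_force: [-0.7, -2.4, 5.1]
grip_width: 0.669
grip_force: 15.0
```

Call:
{"method": "send_rows", "body": {"motion": [{"claw":-0.3,"slide":[-0.6,0,0.5],"delta_rot":[0,0,0]},{"claw":-0.3,"slide":[-0.6,0,0.5],"delta_rot":[0,0,0]}]}}

```text
time: 14.7
position: [0.4899, 0.2117, 0.0435]
tool_rot: [-1.299, -1.948, -0.607]
ft_force: [-2.3, -4.1, 8.5]
grip_width: 0.669
grip_force: 15.0
```

Contact felt. Releasing and backing off.

Call:
{"method": "send_rows", "body": {"motion": [{"claw":0.36,"slide":[0.8,0,-0.6],"delta_rot":[0,0,0]},{"claw":0.4,"slide":[0.8,0,-0.6],"delta_rot":[0,0,0]},{"claw":0.5,"slide":[0.8,0,-0.6],"delta_rot":[0,0,0]},{"claw":0.7,"slide":[0.8,0,-0.6],"delta_rot":[0,0,0]},{"claw":0.9,"slide":[0.8,0,-0.6],"delta_rot":[0,0,0]}]}}

```text
time: 15.2
position: [0.4898, 0.2118, 0.0426]
tool_rot: [-1.302, -1.949, -0.605]
ft_force: [-0.5, 0.5, -0.7]
grip_width: 0.853
grip_force: 0.0
```

Call:
{"method": "send_rows", "body": {"motion": [{"claw":0.9,"slide":[0,0,0],"delta_rot":[0,0,0]},{"claw":0.9,"slide":[0,0,-10],"delta_rot":[0,0,0]},{"claw":0.9,"slide":[0,0,-40],"delta_rot":[0,0,0]},{"claw":0.9,"slide":[0,0,-80],"delta_rot":[0,0,0]},{"claw":0.9,"slide":[40,0,-110],"delta_rot":[0,0,0]}]}}

```text
time: 15.7
position: [0.5136, 0.1517, 0.1419]
tool_rot: [-1.313, -1.944, -0.601]
ft_force: [0.6, -0.5, -0.1]
grip_width: 0.954
grip_force: 0.0
```

```bash
python3 - <<'E'
from h import *
rep()
# above carousel hub, looking down; yaw chosen radial
plan([.55,-.05,.30],down(np.arctan2(-.1,.6)))
E
```

```text
t 15.7 gp [0.5127 0.1538 0.1399] z [-0.293  0.707 -0.644] y [ 0.926  0.377 -0.008] F [ 0.6 -0.5 -0.1] w 83.0 gf 0.0 q [ 0.1   0.46  0.01  1.74 -0.74  1.49  0.77]
slide [-6.1, -43.6, -257.0] rot [-0.248, -0.846, 0.512]
```

Call:
{"method": "send_rows", "body": {"motion": [{"claw":0.5,"slide":[40,0,-40],"delta_rot":[0,0,0]},{"claw":0.5,"slide":[60,-20,-80],"delta_rot":[-0.04,-0.14,0.08]},{"claw":0.5,"slide":[40,-40,-130],"delta_rot":[-0.08,-0.28,0.17]},{"claw":0.5,"slide":[20,-44,-180],"delta_rot":[-0.12,-0.42,0.25]},{"claw":0.5,"slide":[0,-44,-230],"delta_rot":[-0.165,-0.56,0.34]}]}}

```text
time: 16.2
position: [0.5337, -0.0094, 0.289]
tool_rot: [-1.949, -2.053, -0.292]
ft_force: [-0.2, 0.6, -0.3]
grip_width: 0.748
grip_force: 0.0
```

```bash
python3 - <<'E'
from h import *
rep();plan([.57,-.08,.30],down(np.arctan2(-.1,.6)))
E
```

```text
t 16.2 gp [ 0.5335 -0.0084  0.2862] z [-0.072  0.344 -0.936] y [ 0.997  0.061 -0.054] F [-0.2  0.6 -0.3] w 65.1 gf 0.0 q [ 0.06  0.15  0.13  1.62 -0.35  1.53  0.29]
slide [-62.7, 31.0, -40.0] rot [-0.094, -0.348, 0.215]
```

Call:
{"method": "send_rows", "body": {"motion": [{"claw":0.3,"slide":[-63,31,-40],"delta_rot":[-0.094,-0.348,0.215]},{"claw":0.3,"slide":[-63,31,-40],"delta_rot":[-0.094,-0.348,0.215]},{"claw":0.3,"slide":[-63,31,-40],"delta_rot":[-0.094,-0.348,0.215]},{"claw":0.3,"slide":[-63,31,-40],"delta_rot":[-0.094,-0.348,0.215]},{"claw":0.3,"slide":[-63,31,-40],"delta_rot":[-0.094,-0.348,0.215]}]}}

```text
time: 16.7
position: [0.5701, -0.076, 0.2995]
tool_rot: [-2.382, -2.035, -0.002]
ft_force: [-0.6, -0.2, 0.0]
grip_width: 0.651
grip_force: 0.0
```

```bash
python3 - <<'E'
from h import *
rep();a=ctrl.get_image('wrist');t=ctrl.get_image('top')
pickle.dump(a,open('w3.pkl','wb'))
for p in([.617,-.166,.099],[.687,-.122,.151],[.4735,-.203,.034]): print(proj(a,p))
v=np.zeros((600,800,3),np.uint8);v[:384,:512]=a['color'];v[:300,512:]=cv2.resize(t['color'][180:280,170:266],(288,300));v[300:]=v[300:]
cv2.imwrite('pics/w3.png',v)
E
```

```text
t 16.7 gp [ 0.5701 -0.076   0.2965] z [-0.005  0.008 -1.   ] y [ 0.988 -0.156 -0.006] F [-0.6 -0.2  0. ] w 56.6 gf 0.0 q [-0.04  0.14  0.14  1.56 -0.03  1.45 -0.05]
(np.float64(302.3531407797306), np.float64(249.37546262846206))
(np.float64(377.5045500379994), np.float64(219.49165288127398))
(np.float64(197.93039503533834), np.float64(268.77646457588367))
```

View pics/w3.png

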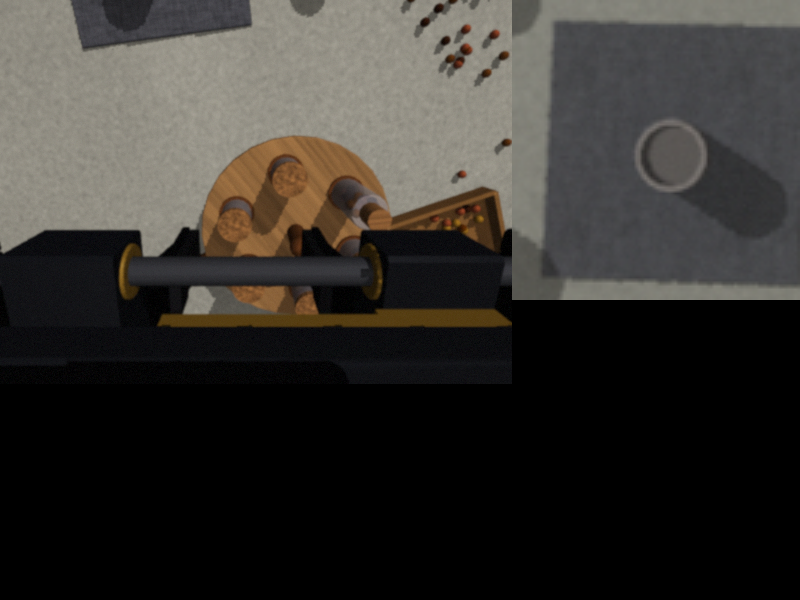

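The cup stands mouth-up on the mat (right inset, rim at (671,155)). In the wrist view the stopper top is at (377,217), within about 2 px of the prediction. Next I'll fit the carousel centre from the lids and stopper in the two first views.

```bash
python3 - <<'E'
from h import *
from scipy.optimize import least_squares
D=pickle.load(open('d0.pkl','rb'));T,S=D['top'],D['scene'];W=pickle.load(open('w3.pkl','rb'))
pt=[(320+a/3.3333,125+b/2.5) for a,b in((252,52),(332,125),(268,206),(157,209),(90,132))]
ps=[(100+a/3.448,155+b/2.727) for a,b in((145,72),(250,77),(283,141),(98,199),(67,132))]
L=[('T',onz(T,*p,.088)[:2]) for p in pt]+[('S',onz(S,*p,.088)[:2]) for p in ps]+[('W',onz(W,*p,.088)[:2]) for p in((290,180),(236,225))]
L+=[('Ts',onz(T,370.4,141,.151)[:2]),('Ss',onz(S,155.1,218.4,.151)[:2]),('Ws',onz(W,377,217,.151)[:2])]
X=np.array([x for _,x in L])
def res(v,X=X):
    d=X-v[:2];a=np.arctan2(d[:,1],d[:,0])
    k=np.round((a-v[2])/(np.pi/3));b=v[2]+k*np.pi/3
    return (d-.085*np.c_[np.cos(b),np.sin(b)]).ravel()
r=least_squares(res,[.617,-.166,np.arctan2(.044,.07)],loss='soft_l1',f_scale=.003);print(r.x,np.degrees(r.x[2]))
for (n,x),e in zip(L,res(r.x).reshape(-1,2)): print(n,np.round(x,4),np.round(e*1e3,1))
c=r.x[:2]
p=np.array([.4735,-.203]);u=(c-p)/np.linalg.norm(c-p);print('dist',np.linalg.norm(c-p),'front ang',np.degrees(np.arctan2(*(-u)[::-1])),'front',p+.065*u,c-.085*u)
print('stopper',c+.085*np.array([np.cos(r.x[2]),np.sin(r.x[2])]))
E
```

```text
[ 0.61630263 -0.16496338  0.55390236] 31.736267383649647
T [ 0.6883 -0.1986] [-2.9  6.6]
T [ 0.618  -0.2515] [-0.9 -1.6]
T [ 0.5423 -0.2037] [-1.7  6. ]
T [ 0.5401 -0.1265] [-1.4 -1.8]
T [ 0.613 -0.082] [-0.7 -2. ]
S [ 0.5461 -0.2075] [2.1 2.2]
S [ 0.5436 -0.1221] [2.2 2.6]
S [ 0.6151 -0.0804] [ 1.4 -0.4]
S [ 0.6914 -0.2046] [0.2 0.6]
S [ 0.6218 -0.2491] [3.  0.9]
W [ 0.614  -0.0839] [ 0.3 -3.9]
W [ 0.544 -0.128] [ 2.6 -3.3]
Ts [ 0.6855 -0.1215] [-3.1 -1.3]
Ss [ 0.6894 -0.1209] [ 0.8 -0.6]
Ws [ 0.6867 -0.1194] [-1.9  0.9]
dist 0.14778150997466544 front ang -165.08509793989114 front [ 0.5363101  -0.18627003] [ 0.53416635 -0.18684104]
stopper [ 0.68859329 -0.12025253]
```

```bash
python3 - <<'E'
from h import *
plan([.6875,-.1205,.22],down(np.radians(-95)))
D=pickle.load(open('d0.pkl','rb'))
for n,(x,y) in(('top',(393,237)),('scene',(154,172))):
    im=D[n];h=cv2.cvtColor(im['color'],cv2.COLOR_BGR2HSV);m=np.zeros(h.shape[:2],np.uint8);m[y-12:y+14,x-14:x+14]=cv2.inRange(h,(15,140,60),(32,255,255))[y-12:y+14,x-14:x+14]
    ys,xs=np.nonzero(m);b=h[ys,xs,2];k=b>np.percentile(b,35);print(n,len(xs),xs.mean(),ys.mean(),'bright',xs[k].mean(),ys[k].mean(),onz(im,xs[k].mean(),ys[k].mean(),.034),onz(im,xs.mean(),ys.mean(),.03),(xs.min(),xs.max(),ys.min(),ys.max()))
E
```

```text
slide [-23.9, 123.3, 75.2] rot [-0.009, -0.0, 1.498]
top 70 392.65714285714284 238.17142857142858 bright 393.6 237.86666666666667 [ 0.4704388  -0.20359417  0.034     ] [ 0.46959721 -0.2026284   0.03      ] (np.int64(389), np.int64(397), np.int64(232), np.int64(243))
scene 36 152.66666666666666 174.5 bright 151.77272727272728 174.13636363636363 [ 0.48292162 -0.20854701  0.034     ] [ 0.48127413 -0.20717117  0.03      ] (np.int64(141), np.int64(167), np.int64(169), np.int64(184))
```

Call:
{"method": "send_rows", "body": {"motion": [{"claw":0.1,"slide":[-24,40,0],"delta_rot":[-0.009,0,0.14]},{"claw":0,"slide":[-24,80,30],"delta_rot":[-0.009,0,0.28]},{"claw":0,"slide":[-24,123,75],"delta_rot":[-0.009,0,0.42]},{"claw":0,"slide":[-24,123,75],"delta_rot":[-0.009,0,0.56]},{"claw":0,"slide":[-24,123,75],"delta_rot":[-0.009,0,0.7]}], "grip_force": 6}}

```text
time: 17.3
position: [0.687, -0.121, 0.2185]
tool_rot: [-2.946, -1.082, 0.004]
ft_force: [-0.3, 0.7, 0.2]
grip_width: 0.504
grip_force: 0.0
```

Call:
{"method": "send_rows", "body": {"motion": [{"claw":0,"slide":[0,0,0],"delta_rot":[0,0,0.14]},{"claw":0,"slide":[0,0,0],"delta_rot":[0,0,0.28]},{"claw":0,"slide":[0,0,0],"delta_rot":[0,0,0.42]},{"claw":0,"slide":[0,0,0],"delta_rot":[0,0,0.56]},{"claw":0,"slide":[0,0,0],"delta_rot":[0,0,0.7]}]}}

```text
time: 17.8
position: [0.6873, -0.1212, 0.223]
tool_rot: [-3.14, -0.006, -0.004]
ft_force: [0.0, 0.1, -0.7]
grip_width: 0.505
grip_force: 0.0
```

```bash
python3 - <<'E'
from h import *
rep();plan([.6875,-.1205,.175],down(np.radians(-95)));a=ctrl.get_image('wrist');print(proj(a,[.6875,-.1205,.151]))
h=cv2.cvtColor(a['color'],cv2.COLOR_BGR2HSV)
cv2.imwrite('pics/w4.png',a['color'])
E
```

```text
t 17.8 gp [ 0.6873 -0.1212  0.22  ] z [ 0.003  0.002 -1.   ] y [ 0.004 -1.    -0.002] F [ 0.   0.1 -0.7] w 43.9 gf 0.0 q [-0.13  0.44  0.37  1.36 -0.16  1.36 -1.32]
slide [0.1, -0.6, 45.0] rot [-0.002, -0.002, 0.091]
(np.float64(248.76697787222665), np.float64(217.64621644543678))
```

View pics/w4.png

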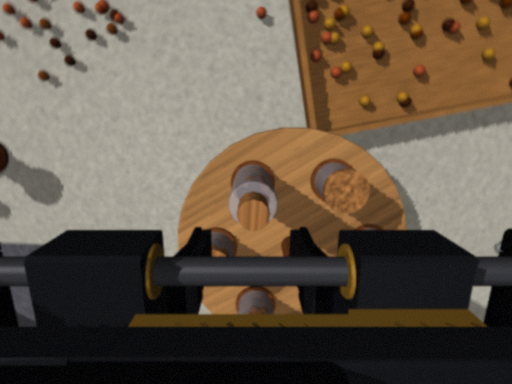

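The stopper sits between the fingers at about (254,212), close to the predicted (249,218). Descending and gripping lightly.

Call:
{"method": "send_rows", "body": {"motion": [{"claw":0,"slide":[0,-1,30],"delta_rot":[0,0,0]},{"claw":0,"slide":[0,-1,50],"delta_rot":[0,0,0]},{"claw":0,"slide":[0,-1,65],"delta_rot":[0,0,0]},{"claw":0,"slide":[0,-1,72],"delta_rot":[0,0,0]},{"claw":0,"slide":[0,-1,72],"delta_rot":[0,0,0]}]}}

```text
time: 18.35
position: [0.6875, -0.119, 0.1505]
tool_rot: [-3.14, -0.018, -0.003]
ft_force: [0.1, -0.5, -0.3]
grip_width: 0.5
grip_force: 0.0
```

Call:
{"method": "send_rows", "body": {"motion": [{"claw":-0.2,"slide":[0,0,0],"delta_rot":[0,0,0]},{"claw":-0.3,"slide":[0,0,0],"delta_rot":[0,0,0]},{"claw":-0.4,"slide":[0,0,0],"delta_rot":[0,0,0]},{"claw":-0.5,"slide":[0,0,0],"delta_rot":[0,0,0]},{"claw":-0.7,"slide":[0,0,0],"delta_rot":[0,0,0]}], "grip_force": 6}}

```text
time: 18.85
position: [0.6881, -0.1188, 0.1523]
tool_rot: [-3.141, -0.017, -0.007]
ft_force: [-0.2, -1.3, 1.6]
grip_width: 0.263
grip_force: 6.0
```

Call:
{"method": "send_rows", "body": {"motion": [{"claw":-0.7,"slide":[0,0,0],"delta_rot":[0,0,0]},{"claw":-0.7,"slide":[0,0,0],"delta_rot":[0,0,0]}]}}

```text
time: 19.05
position: [0.6881, -0.1188, 0.1522]
tool_rot: [-3.141, -0.017, -0.007]
ft_force: [-1.4, -2.1, 3.4]
grip_width: 0.26
grip_force: 6.0
```

```bash
cat >> h.py <<'E'
C=np.array([.6163,-.1655])
def nxt(dth):
    s=ctrl.get_state();R0=R.from_rotvec(s['tool_rot']).as_matrix();p=s['position'];d=p[:2]-C
    print('r',np.hypot(*d),'ang',np.degrees(np.arctan2(d[1],d[0]))%360,'yaw',np.degrees(np.arctan2(R0[1,1],R0[0,1])))
    for k in range(1,6):
        a=np.radians(dth*k);q=C+np.array([[np.cos(a),-np.sin(a)],[np.sin(a),np.cos(a)]])@d
        print(np.round(R0.T@np.append(q-p[:2],0)*1e3,1).tolist(),round(-a,3))
E
python3 - <<'E'
from h import *
rep();nxt(5)
E
```

```text
t 19.05 gp [ 0.6881 -0.1188  0.1492] z [ 0.004  0.001 -1.   ] y [ 0.011 -1.    -0.001] F [-1.4 -2.1  3.4] w 22.6 gf 6.00104033946991 q [-0.12  0.49  0.36  1.45 -0.18  1.24 -1.31]
r 0.08567030411442227 ang 33.02512852426084 yaw -89.37122443894285
[-4.3, -6.1, -0.0] -0.087
[-9.1, -11.9, -0.0] -0.175
[-14.3, -17.2, -0.0] -0.262
[-20.1, -22.0, -0.1] -0.349
[-26.2, -26.3, -0.1] -0.436
```

Gripped. The carousel goes counter-clockwise by about 161° in 20° calls; in the co-rotating tool frame every call has the same numbers.

Call:
{"method": "send_rows", "body": {"motion": [{"claw":-0.7,"slide":[-3.4,-4.9,0],"delta_rot":[0,0,-0.07]},{"claw":-0.7,"slide":[-7.1,-9.6,0],"delta_rot":[0,0,-0.14]},{"claw":-0.7,"slide":[-11.2,-14.0,0],"delta_rot":[0,0,-0.209]},{"claw":-0.7,"slide":[-15.5,-18.2,0],"delta_rot":[0,0,-0.279]},{"claw":-0.7,"slide":[-20.1,-22.0,0],"delta_rot":[0,0,-0.349]}]}}

```text
time: 19.55
position: [0.6676, -0.0977, 0.1522]
tool_rot: [3.089, 0.566, 0.006]
ft_force: [-1.6, -2.3, 2.4]
grip_width: 0.264
grip_force: 6.0
```

Call:
{"method": "send_rows", "body": {"motion": [{"claw":-0.7,"slide":[0,0,0],"delta_rot":[0,0,0]},{"claw":-0.7,"slide":[0,0,0],"delta_rot":[0,0,0]}]}}

```text
time: 19.75
position: [0.6677, -0.0978, 0.1522]
tool_rot: [3.091, 0.559, 0.007]
ft_force: [-2.6, -2.9, 3.3]
grip_width: 0.263
grip_force: 6.0
```

```bash
python3 - <<'E'
from h import *
rep();nxt(4)
E
```

```text
t 19.75 gp [ 0.6678 -0.0978  0.1492] z [ 0.004  0.    -1.   ] y [ 0.35  -0.937  0.001] F [-2.6 -2.9  3.3] w 22.9 gf 6.000806093215942 q [-0.11  0.43  0.29  1.51 -0.13  1.21 -1.02]
r 0.08506152765867502 ang 52.78990053725004 yaw -69.50782638173457
[-3.3, -4.9, -0.0] -0.07
[-7.0, -9.6, -0.0] -0.14
[-11.0, -14.0, -0.1] -0.209
[-15.3, -18.1, -0.1] -0.279
[-19.9, -21.9, -0.1] -0.349
```

Call:
{"method": "send_rows", "body": {"motion": [{"claw":-0.7,"slide":[-3.4,-4.9,0],"delta_rot":[0,0,-0.07]},{"claw":-0.7,"slide":[-7.1,-9.6,0],"delta_rot":[0,0,-0.14]},{"claw":-0.7,"slide":[-11.2,-14.0,0],"delta_rot":[0,0,-0.209]},{"claw":-0.7,"slide":[-15.5,-18.2,0],"delta_rot":[0,0,-0.279]},{"claw":-0.7,"slide":[-20.1,-22.0,0],"delta_rot":[0,0,-0.349]}]}}

```text
time: 20.25
position: [0.6416, -0.0847, 0.1521]
tool_rot: [2.944, 1.09, 0.007]
ft_force: [-2.0, -3.0, 4.9]
grip_width: 0.262
grip_force: 6.0
```

Call:
{"method": "send_rows", "body": {"motion": [{"claw":-0.7,"slide":[-3.4,-4.9,0],"delta_rot":[0,0,-0.07]},{"claw":-0.7,"slide":[-7.1,-9.6,0],"delta_rot":[0,0,-0.14]},{"claw":-0.7,"slide":[-11.2,-14.0,0],"delta_rot":[0,0,-0.209]},{"claw":-0.7,"slide":[-15.5,-18.2,0],"delta_rot":[0,0,-0.279]},{"claw":-0.7,"slide":[-20.1,-22.0,0],"delta_rot":[0,0,-0.349]}]}}

```text
time: 20.75
position: [0.6124, -0.0811, 0.152]
tool_rot: [2.709, 1.584, 0.008]
ft_force: [-0.6, -3.5, 3.2]
grip_width: 0.259
grip_force: 6.0
```

```bash
python3 - <<'E'
from h import *
rep();nxt(4)
E
```

```text
t 20.75 gp [ 0.6124 -0.0811  0.149 ] z [ 0.006 -0.    -1.   ] y [ 0.871 -0.49   0.005] F [-0.6 -3.5  3.2] w 22.6 gf 6.009496450424194 q [-0.06  0.31  0.18  1.66 -0.06  1.17 -0.38]
r 0.08452579008833577 ang 92.6238715990607 yaw -29.367969978446304
[-3.3, -4.9, -0.0] -0.07
[-6.9, -9.5, -0.1] -0.14
[-10.9, -13.9, -0.1] -0.209
[-15.1, -18.0, -0.1] -0.279
[-19.6, -21.8, -0.2] -0.349
```

Call:
{"method": "send_rows", "body": {"motion": [{"claw":-0.7,"slide":[-3.4,-4.9,0],"delta_rot":[0,0,-0.07]},{"claw":-0.7,"slide":[-7.1,-9.6,0],"delta_rot":[0,0,-0.14]},{"claw":-0.7,"slide":[-11.2,-14.0,0],"delta_rot":[0,0,-0.209]},{"claw":-0.7,"slide":[-15.5,-18.2,0],"delta_rot":[0,0,-0.279]},{"claw":-0.7,"slide":[-20.0,-22.0,0],"delta_rot":[0,0,-0.349]}]}}

```text
time: 21.25
position: [0.5839, -0.0873, 0.152]
tool_rot: [2.392, 2.03, 0.009]
ft_force: [0.6, -3.8, 2.7]
grip_width: 0.261
grip_force: 6.0
```

Call:
{"method": "send_rows", "body": {"motion": [{"claw":-0.7,"slide":[-3.4,-4.9,0],"delta_rot":[0,0,-0.07]},{"claw":-0.7,"slide":[-7.1,-9.6,0],"delta_rot":[0,0,-0.14]},{"claw":-0.7,"slide":[-11.2,-14.0,0],"delta_rot":[0,0,-0.209]},{"claw":-0.7,"slide":[-15.5,-18.2,0],"delta_rot":[0,0,-0.279]},{"claw":-0.7,"slide":[-20.0,-22.0,0],"delta_rot":[0,0,-0.349]}]}}

```text
time: 21.75
position: [0.559, -0.1025, 0.1519]
tool_rot: [2.002, 2.415, 0.009]
ft_force: [-0.1, -0.7, 3.6]
grip_width: 0.259
grip_force: 6.0
```

```bash
python3 - <<'E'
from h import *
rep();nxt(4)
E
```

```text
t 21.75 gp [ 0.559  -0.1025  0.1489] z [ 0.007  0.002 -1.   ] y [0.983 0.185 0.007] F [-0.1 -0.7  3.6] w 22.5 gf 6.011674180626869 q [ 0.04  0.21  0.11  1.79 -0.03  1.14  0.34]
r 0.0851628994459418 ang 132.31433544392692 yaw 10.678691664639263
[-3.3, -4.9, -0.0] -0.07
[-6.9, -9.7, -0.1] -0.14
[-10.9, -14.1, -0.1] -0.209
[-15.1, -18.3, -0.1] -0.279
[-19.7, -22.1, -0.2] -0.349
```

Call:
{"method": "send_rows", "body": {"motion": [{"claw":-0.7,"slide":[-3.3,-4.9,0],"delta_rot":[0,0,-0.07]},{"claw":-0.7,"slide":[-6.9,-9.7,0],"delta_rot":[0,0,-0.14]},{"claw":-0.7,"slide":[-10.9,-14.1,0],"delta_rot":[0,0,-0.209]},{"claw":-0.7,"slide":[-15.1,-18.3,0],"delta_rot":[0,0,-0.279]},{"claw":-0.7,"slide":[-19.7,-22.1,0],"delta_rot":[0,0,-0.349]}]}}

```text
time: 22.25
position: [0.5406, -0.1253, 0.1518]
tool_rot: [1.552, 2.727, 0.008]
ft_force: [-1.3, -0.2, 5.1]
grip_width: 0.261
grip_force: 6.0
```

Call:
{"method": "send_rows", "body": {"motion": [{"claw":-0.7,"slide":[-3.3,-4.9,0],"delta_rot":[0,0,-0.07]},{"claw":-0.7,"slide":[-6.9,-9.7,0],"delta_rot":[0,0,-0.14]},{"claw":-0.7,"slide":[-10.9,-14.1,0],"delta_rot":[0,0,-0.209]},{"claw":-0.7,"slide":[-15.1,-18.3,0],"delta_rot":[0,0,-0.279]},{"claw":-0.7,"slide":[-19.7,-22.1,0],"delta_rot":[0,0,-0.349]}]}}

```text
time: 22.75
position: [0.5307, -0.1534, 0.1517]
tool_rot: [1.056, 2.956, 0.006]
ft_force: [-5.0, 0.7, 7.3]
grip_width: 0.262
grip_force: 6.0
```

Call:
{"method": "send_rows", "body": {"motion": [{"claw":-0.7,"slide":[-3.3,-4.9,0],"delta_rot":[0,0,-0.07]},{"claw":-0.7,"slide":[-6.9,-9.7,0],"delta_rot":[0,0,-0.14]},{"claw":-0.7,"slide":[-10.9,-14.1,0],"delta_rot":[0,0,-0.209]},{"claw":-0.7,"slide":[-15.1,-18.3,0],"delta_rot":[0,0,-0.279]},{"claw":-0.7,"slide":[-19.7,-22.1,0],"delta_rot":[0,0,-0.349]}]}}

```text
time: 23.25
position: [0.5312, -0.1838, 0.1514]
tool_rot: [0.527, 3.095, 0.004]
ft_force: [-5.1, -0.9, 7.5]
grip_width: 0.258
grip_force: 6.0
```

```bash
python3 - <<'E'
from h import *
from scipy.optimize import least_squares
rep();nxt(.6)
P=np.array([[.6881,-.1188],[.6677,-.0978],[.6416,-.0847],[.6124,-.0811],[.5839,-.0873],[.559,-.1025],ctrl.get_state()['position'][:2]])
r=least_squares(lambda v:np.hypot(*(P-v[:2]).T)-v[2],[.616,-.165,.085]);print(r.x,r.fun*1e3)
t=ctrl.get_image('top');s=ctrl.get_image('scene');pickle.dump((t,s),open('d4.pkl','wb'))
# pointer again in top view, full brass mask
h=cv2.cvtColor(t['color'],cv2.COLOR_BGR2HSV);m=cv2.inRange(h,(15,140,60),(32,255,255))[225:252,378:408];ys,xs=np.nonzero(m);print(len(xs),xs.mean()+378,ys.mean()+225)
E
```

```text
t 23.25 gp [ 0.5312 -0.1838  0.1484] z [ 0.002  0.002 -1.   ] y [0.331 0.944 0.003] F [-5.1 -0.9  7.5] w 22.5 gf 6.002474818378687 q [ 0.22  0.2   0.08  1.8  -0.02  1.15  1.54]
r 0.08702820855827781 ang 192.16284685358406 yaw 70.66624127568745
[-0.5, -0.8, -0.0] -0.01
[-1.0, -1.5, -0.0] -0.021
[-1.5, -2.3, -0.0] -0.031
[-2.0, -3.1, -0.0] -0.042
[-2.5, -3.8, -0.0] -0.052
[ 0.61638973 -0.16767031  0.08672225] [ 0.05718078 -0.03543597 -0.00645056 -0.06005267 -0.03332741  0.11524469
 -0.03715885]
81 392.34567901234567 237.64197530864197
```

The seven TCP points fit a circle to about 0.1 mm: centre (0.6164, -0.1677). To fix the front direction well, I'll fit the disc rim in both camera views against the pointer.

```bash
python3 - <<'E'
from h import *
from scipy.optimize import least_squares
D=pickle.load(open('d0.pkl','rb'))
for n in('top','scene'):
    im=D[n];h=cv2.cvtColor(im['color'],cv2.COLOR_BGR2HSV)
    m=cv2.inRange(h,(5,75,40),(25,255,255))
    # sample rays from the expected centre outward; rim = last wood pixel inward of 0.145
    pts=[]
    for a in np.radians(np.arange(0,360,4)):
        if 175<np.degrees(a)<215: continue
        last=None
        for r in np.arange(.110,.146,.0005):
            q=[.6164+r*np.cos(a),-.166+r*np.sin(a),.035];u,v=np.round(proj(im,q)).astype(int)
            if m[v,u]: last=q[:2]
            elif last is not None: break
        if last is not None and np.hypot(last[0]-.6164,last[1]+.166)<.142: pts.append(last)
    pts=np.array(pts);f=least_squares(lambda v:np.hypot(*(pts-v[:2]).T)-v[2],[.616,-.166,.13],loss='soft_l1',f_scale=.001)
    res=np.hypot(*(pts-f.x[:2]).T)-f.x[2];print(n,len(pts),f.x,'mad',np.median(abs(res))*1e3)
    c=f.x[:2]
    # brass: sub-pixel weighted mask axis
    x0,y0=np.round(proj(im,[.471,-.2035,.03])).astype(int)
    b=cv2.inRange(h,(18,120,60),(34,255,255));b2=np.zeros_like(b);b2[y0-9:y0+10,x0-9:x0+10]=b[y0-9:y0+10,x0-9:x0+10]
    k,l,st,ce=cv2.connectedComponentsWithStats(b2);j=1+np.argmax(st[1:,4]);print(st[j],ce[j])
    ys,xs=np.nonzero(l==j);
    W=np.array([onz(im,x,y,.034)[:2] for x,y in zip(xs,ys)]);w=W.mean(0);ev=np.linalg.eigh(np.cov(W.T));e=ev[1][:,1]
    d=c-w;print('brass',w,'ang of centre from brass',np.degrees(np.arctan2(d[1],d[0])),'dist',np.hypot(*d),'axis',np.degrees(np.arctan2(e[1],e[0])),np.sqrt(ev[0])*1e3)
E
```

```text
top 74 [ 0.61585577 -0.16586683  0.12906671] mad 0.6405442408915912
[389 232   9  12  75] [392.82666667 238.24      ]
brass [ 0.46954466 -0.20167159] ang of centre from brass 13.750982469861345 dist 0.15062841799895157 axis -175.08076153988296 [4.94297708 7.93593053]
scene 74 [ 0.61821986 -0.1686126   0.12942505] mad 0.9852596145771136
[147 168  12  14  64] [153.578125 175.171875]
brass [ 0.48599009 -0.20228702] ang of centre from brass 14.287579818137269 dist 0.13645027058172793 axis -167.58036873656403 [ 6.61438585 14.33577376]
```

Disc rim fits (mean centre about (0.617, -0.167)) agree with the TCP circle. As an independent check on the carousel angle I'll measure the grey glass jars in the scene view before and now.

```bash
python3 - <<'E'
from h import *
from scipy.optimize import least_squares
D=pickle.load(open('d0.pkl','rb'));t4,s4=pickle.load(open('d4.pkl','rb'))
C=np.array([.6166,-.1675])
for name,im in(('pre S',D['scene']),('post S',s4),('pre T',D['top']),('post T',t4)):
    h=cv2.cvtColor(im['color'],cv2.COLOR_BGR2HSV);cam=np.array(im['pose'])[:3,3]
    m=cv2.inRange(h,(0,0,40),(179,70,255));disc=np.zeros_like(m)
    poly=np.array([proj(im,[C[0]+.118*np.cos(a),C[1]+.118*np.sin(a),.035]) for a in np.linspace(0,6.28,60)])
    cv2.fillPoly(disc,[poly.astype(np.int32)],255);m&=disc
    k,l,st,ce=cv2.connectedComponentsWithStats(m);out=[]
    for j in range(1,k):
        if 12<st[j,4]<260:
            q=onz(im,*ce[j],.055)[:2];v=cam[:2]-q;q=q-.018*v/np.linalg.norm(v);d=q-C
            out.append((st[j,4],round(np.hypot(*d)*1e3),round(np.degrees(np.arctan2(d[1],d[0]))%360,1),round(np.degrees(np.arctan2(d[1],d[0]))%60,1)))
    print(name,out)
E
```

```text
pre S [(np.int32(95), 92, np.float64(212.5), np.float64(32.5)), (np.int32(90), 88, np.float64(155.5), np.float64(35.5)), (np.int32(111), 89, np.float64(269.1), np.float64(29.1)), (np.int32(82), 83, np.float64(95.2), np.float64(35.2)), (np.int32(96), 84, np.float64(328.3), np.float64(28.3))]
post S [(np.int32(175), 101, np.float64(196.0), np.float64(16.0)), (np.int32(87), 86, np.float64(136.2), np.float64(16.2)), (np.int32(106), 91, np.float64(250.0), np.float64(10.0)), (np.int32(79), 81, np.float64(74.5), np.float64(14.5)), (np.int32(103), 85, np.float64(308.0), np.float64(8.0)), (np.int32(84), 80, np.float64(10.3), np.float64(10.3))]
pre T [(np.int32(246), 92, np.float64(18.9), np.float64(18.9)), (np.int32(65), 89, np.float64(333.2), np.float64(33.2)), (np.int32(83), 87, np.float64(273.4), np.float64(33.4)), (np.int32(32), 85, np.float64(89.4), np.float64(29.4)), (np.int32(68), 85, np.float64(213.4), np.float64(33.4)), (np.int32(41), 83, np.float64(152.0), np.float64(32.0))]
post T [(np.int32(61), 88, np.float64(10.1), np.float64(10.1)), (np.int32(75), 88, np.float64(311.4), np.float64(11.4)), (np.int32(45), 85, np.float64(69.1), np.float64(9.1)), (np.int32(17), 83, np.float64(261.5), np.float64(21.5)), (np.int32(35), 84, np.float64(130.9), np.float64(10.9)), (np.int32(23), 74, np.float64(207.0), np.float64(27.0)), (np.int32(38), 92, np.float64(194.5), np.float64(14.5))]
```

Jar angles now average about 191° (TCP estimate 191.4°); the front direction is about 194.5°. About 3° (4.6 mm) remains.

Call:
{"method": "send_rows", "body": {"motion": [{"claw":-0.7,"slide":[-0.8,-2.2,0],"delta_rot":[0,0,-0.027]},{"claw":-0.7,"slide":[-1.6,-4.4,0],"delta_rot":[0,0,-0.054]},{"claw":-0.7,"slide":[-1.6,-4.4,0],"delta_rot":[0,0,-0.054]},{"claw":-0.7,"slide":[-1.6,-4.4,0],"delta_rot":[0,0,-0.054]}]}}

```text
time: 23.75
position: [0.5324, -0.1884, 0.1514]
tool_rot: [0.447, 3.105, 0.003]
ft_force: [-1.4, -0.6, 4.6]
grip_width: 0.263
grip_force: 6.0
```

```bash
python3 - <<'E'
from h import *
rep();s=ctrl.get_state();Rm=R.from_rotvec(s['tool_rot']).as_matrix();C=np.array([.6165,-.1676])
p=s['position'][:2];x=Rm[:2,0]
from scipy.optimize import brentq
e=brentq(lambda e:np.hypot(*(p+e*x-C))-.085,-.02,.02);a=p+e*x-C;print(e,p+e*x,np.degrees(np.arctan2(a[1],a[0]))%360)
C=np.array([.6166,-.1675])
for name in('scene','top'):
    im=ctrl.get_image(name);h=cv2.cvtColor(im['color'],cv2.COLOR_BGR2HSV);cam=np.array(im['pose'])[:3,3]
    m=cv2.inRange(h,(0,0,40),(179,70,255));disc=np.zeros_like(m)
    poly=np.array([proj(im,[C[0]+.118*np.cos(a),C[1]+.118*np.sin(a),.035]) for a in np.linspace(0,6.28,60)])
    cv2.fillPoly(disc,[poly.astype(np.int32)],255);m&=disc
    k,l,st,ce=cv2.connectedComponentsWithStats(m);out=[]
    for j in range(1,k):
        if 25<st[j,4]<260:
            q=onz(im,*ce[j],.055)[:2];v=cam[:2]-q;q=q-.018*v/np.linalg.norm(v);d=q-C
            out.append(round(float(np.degrees(np.arctan2(d[1],d[0]))%360),1))
    print(name,out)
E
```

```text
t 23.75 gp [ 0.5324 -0.1884  0.1484] z [ 0.005  0.001 -1.   ] y [0.282 0.959 0.003] F [-1.4 -0.6  4.6] w 22.9 gf 5.998054513474926 q [ 0.23  0.2   0.08  1.79 -0.02  1.15  1.59]
-0.0019340682288942427 [ 0.53423412 -0.18898514] 194.57161645361217
scene [197.8, 137.9, 252.0, 76.4, 310.4, 12.5]
top [13.3, 315.2, 72.5, 133.8, 210.3]
```

The stopper is at the front within about 0.7° and held by the fingers. I'll let it settle, then hand in.

Call:
{"method": "send_rows", "body": {"motion": [{"claw":-0.7,"slide":[0,0,0],"delta_rot":[0,0,0]},{"claw":-0.7,"slide":[0,0,0],"delta_rot":[0,0,0]},{"claw":-0.7,"slide":[0,0,0],"delta_rot":[0,0,0]},{"claw":-0.7,"slide":[0,0,0],"delta_rot":[0,0,0]},{"claw":-0.7,"slide":[0,0,0],"delta_rot":[0,0,0]}]}}

```text
time: 24.35
position: [0.5323, -0.1884, 0.1513]
tool_rot: [0.446, 3.105, 0.003]
ft_force: [-1.2, -2.9, 5.7]
grip_width: 0.263
grip_force: 6.0
```

```bash
python3 -c "
from h import *
rep();print(ctrl.close_job())"
```

```text
t 24.35 gp [ 0.5323 -0.1884  0.1483] z [ 0.005  0.001 -1.   ] y [0.281 0.96  0.002] F [-1.2 -2.9  5.7] w 22.9 gf 5.998796133790165 q [ 0.23  0.2   0.08  1.79 -0.02  1.14  1.59]
the job is handed in; nothing more can be done
None
```

Job handed in at 24.35 s (no verdict returned): the cup stands mouth-up on the mat, and the tall jar is at the front behind the pointer to within about 0.7° by my measurements, its stopper still held by the fingers; I never moved near the spool, glue or tin.

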